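Switch the ball sorter to its other chute

TASK

With a fingertip, press down the raised yellow tab of the green seesaw gate so that the gate rocks fully over to its other side, then push the red feed stop sideways by its paddle as far as it goes, so that all four orange balls roll down the newly opened chute into the blue bin at its end. Do not touch the balls, and leave the other things on the bench where they are.

Things in the scene. Friction and masses are not known exactly. Their poses are not given: they have to be found in the camera images.
- sorter: ball sorter fixed to the bench, base plate 280 x 540 mm, 4 mm thick. Origin on the bench below the middle of the gate's pivot; z up, y along the seesaw gate to the left chute and bin, x away from the robot up the feed ramp; yaw within 0.25 rad. A chute leads from each gate end to a blue bin centred at y +208 mm (left) or -208 mm (right), x = 0. Nothing stands in front of the tabs or the paddle
- gate (a joint): tilt of the green seesaw gate (trough 170 mm long in y, 46 mm wide; pivot along sorter x, 60 mm above the bench). +0.30 rad: left (+y) end up, feeds the right chute; -0.30: right end up, feeds the left chute. Starts at (or in the first moment tips on to) one of these stops. Top-heavy (dark weight above the pivot): 1 to 3 N on the raised tab moves it; past level it falls to the other stop by itself and stays
- tab_left (a point): middle of the top of the yellow press tab at the gate's left (+y) end, robot's side. Tab 44 mm (sorter x) by 40 mm (y), 5 mm thick. Tab middle at sorter x -45 mm; raised: y +44 mm, 128 mm above the bench; pressed down: y +75 mm, 92 mm above the bench. The gate's wall beside it, away from the robot, is 11 mm higher
- tab_right (a point): the same for the yellow press tab at the gate's right (-y) end (the same with y negative)
- stop (a joint): travel of the red feed stop, a slide along sorter +y: 0 shut (its blade holds back the balls), 0.045 m fully open against its end stop. It stays where it is left; sliding takes about 2 N
- stop_paddle (a point): middle of the outer (-y) face of the stop's upright red paddle, to the right (-y) of the feed ramp; push this face to +y. Paddle 34 mm (sorter x) by 8 by 60 mm high. When shut this point lies at sorter x +51, y -89 mm, 143 mm above the bench, 30 mm below the paddle's top. A red bridge, top 147 mm above the bench, joins paddle and blade over the ramp
- feed_lip (a point): lower end of the feed ramp's floor, mid-width, 100 mm above the bench at sorter x +26 mm. The ramp, 42 mm wide over its 18 mm high walls, rises from here along sorter +x to x = 200 mm (floor 124 mm above the bench)
- bin_left_floor (a point): middle of the inner floor of the blue bin at the end of the left (+y) chute, 102 x 102 mm inside, walls 30 to 75 mm high; axes as the sorter's
- bin_right_floor (a point): the same for the bin at the end of the right (-y) chute
- ball1_center (a point): centre of an orange polished ball, 28 mm across, about 30 g, number 1 of four waiting in line on the feed ramp behind the stop (1 is nearest the stop)
- ball2_center (a point): centre of an orange polished ball, 28 mm across, about 30 g, number 2 of four waiting in line on the feed ramp behind the stop (1 is nearest the stop)
- ball3_center (a point): centre of an orange polished ball, 28 mm across, about 30 g, number 3 of four waiting in line on the feed ramp behind the stop (1 is nearest the stop)
- ball4_center (a point): centre of an orange polished ball, 28 mm across, about 30 g, number 4 of four waiting in line on the feed ramp behind the stop (1 is nearest the stop)
- heatsink: black finned heat sink, 40 x 40 x 90 mm, standing on the sorter's base plate; a bystander, origin under its middle
- jar: clear jar with a black cap, 48 mm across, 60 mm high, standing on the base plate; a bystander, origin under its middle
- bearing: steel bearing ring, 36 mm across, 12 mm high, lying on the base plate; a bystander, origin under its middle
- torch: orange and black hand torch, 130 mm long, 34 mm thick, lying on the table on the robot's side of the sorter; a bystander, origin under its middle
- screwdriver: screwdriver lying on the table; a bystander, origin under its middle
- bottle: green bottle, 64 mm across, 190 mm high; a bystander, origin under its middle

How it is judged:
On the way, in this order (a step that is already met when the one before it is completed fails the run):
1. the gate is rocked fully over to its other side while the feed stop is still shut (distance of tab_left from where it was at the start of the episode above 0.0255 m and (value of joint gate above 0.26 rad or value of joint gate below -0.26 rad) and value of joint stop below 0.008 m), for 0.2 s.
2. the feed stop is pushed fully open (value of joint stop above 0.039 m), for 0.1 s.
At the end, for the whole second after the job is handed in: the gate rests against the stop opposite to the one it started at (beyond 0.26 of 0.30 rad), the feed stop is open (39 mm or more of 45), and all four balls lie inside the bin that the gate now feeds (distance of tab_left from where it was at the start of the episode above 0.0255 m and value of joint stop above 0.039 m and ((value of joint gate above 0.26 rad and x of ball1_center in the frame of bin_right_floor between -0.053 and 0.053 m and y of ball1_center in the frame of bin_right_floor between -0.053 and 0.053 m and z of each of ball1_center, ball2_center, ball3_center, ball4_center in the frame of bin_right_floor below 0.05 m and x of ball2_center in the frame of bin_right_floor between -0.053 and 0.053 m and y of ball2_center in the frame of bin_right_floor between -0.053 and 0.053 m and x of ball3_center in the frame of bin_right_floor between -0.053 and 0.053 m and y of ball3_center in the frame of bin_right_floor between -0.053 and 0.053 m and x of ball4_center in the frame of bin_right_floor between -0.053 and 0.053 m and y of ball4_center in the frame of bin_right_floor between -0.053 and 0.053 m) or (value of joint gate below -0.26 rad and x of ball1_center in the frame of bin_left_floor between -0.053 and 0.053 m and y of ball1_center in the frame of bin_left_floor between -0.053 and 0.053 m and z of each of ball1_center, ball2_center, ball3_center, ball4_center in the frame of bin_left_floor below 0.05 m and x of ball2_center in the frame of bin_left_floor between -0.053 and 0.053 m and y of ball2_center in the frame of bin_left_floor between -0.053 and 0.053 m and x of ball3_center in the frame of bin_left_floor between -0.053 and 0.053 m and y of ball3_center in the frame of bin_left_floor between -0.053 and 0.053 m and x of ball4_center in the frame of bin_left_floor between -0.053 and 0.053 m and y of ball4_center in the frame of bin_left_floor between -0.053 and 0.053 m))); the robot touches nothing.
It fails at once if a ball is touched by the robot (contact force between any of the fingers, the arm and ball1 above 0.3 N or contact force between any of the fingers, the arm and ball2 above 0.3 N or contact force between any of the fingers, the arm and ball3 above 0.3 N or contact force between any of the fingers, the arm and ball4 above 0.3 N).
It fails at once if a ball is lifted (height (world z) of any of ball1_center, ball2_center, ball3_center, ball4_center above 0.19 m).
It fails at once if a bystander is moved by more than 20 mm (distance of any of heatsink, jar, bearing, torch, screwdriver, bottle from where it was at the start of the episode above 0.02 m).
It also fails if it takes over 48 s, if anything falls off the work surface, if the arm or the gripper's body presses on something with over 40 N, if the wrist force passes 120 N, or if a joint passes its speed limit or range.

ROBOT

A 6-joint arm with a two-finger parallel gripper is mounted at the origin on the work surface. World frame = base frame: x ahead of the robot, y to its left, z up, the work surface at z = 0. Lengths are in m, angles in rad, forces in N, time in s.
With the tool pointing down it reaches from about 0.225 to 0.875 m from the base axis. Payload 3.4 kg.
Tool frame: the origin (TCP) lies between the finger pads; the fingertips stand 8 mm ahead of it and the grasp point (between the pads) lies 11 mm behind it; z points along the fingers, y is the line along which they close (so a half turn about z gives the same grasp; the last joint's range is limited). The gripper opens to 85 mm and grips with 20 to 120 N. Pads are 22 mm wide; open, the fingers measure 114 mm over their backs; the gripper's body (76 mm by 85 mm) begins 54 mm behind the grasp point. The pads swing forward as they close: fully open they stand 13 mm farther back than shut.
Start: joints at [-1.277, 0.276, 1.505, -0, 1.361, -0.121], TCP at [0.232, -0.526, 0.214] pointing down, gripper open.
Joint ranges: [-2.89, 2.89], [-0.75, 2.08], [0.22, 2.7], [-1.18, 4.32], [0.11, 2.71], [-2.7, 2.7]. Speed limits (rad/s): [2.57, 2.57, 3.14, 3.14, 3.14, 3.14].

INTERFACE

Orientations are given as a unit quaternion [w, x, y, z].
In Python, from rig import manip, optics, finder gives the robot as it stands.
- The arm moves only by the tool servo_tool, never from a script. Its argument "increments" is a list of rows, each a list of 7 numbers: the shift along the tool's x, y, z in cm, then the turn, a rotation vector about the tool's x, y, z in degrees, then the closure, from -1 (fully open) to 1 (shut). In form: [[x, y, z, rx, ry, rz, gripper], ...]. A call has exactly 5 rows; each row shifts and turns the commanded pose from where the row before left it, along the tool's axes as they then stand; what a row does not reach is not made up. A row lasts 1/10 s, in which the tool goes at most 50 mm and 8.59 degrees, less where a joint would pass 70% of its speed; a pose out of reach is approached as far as the arm can. A call is refused whole if a number of a shift passes 5 or a number of a turn 8.59, either way. A call with a gripper value outside its range is refused whole. The fingers move at their own pace and stop on an object; "squeeze" is the grip in N (left out, the last holds). Time passes only in rows, so rows that do not move let the fingers close, or fill a call up. It gives the time, the measured TCP pose, the force, the opening and the grip force at its end, in the units of the state.
- manip.get_state(): the state, without advancing time (a new reading comes with each control period).
- optics.get_image(name): name is "side" or "top"; returns the picture (420x560x3 uint8, red, green, blue); there is no depth.
- optics.get_calibration(name): a dict with "fov_y" (degrees; the focal length in pixels is half the picture's height over the tangent of half this angle, whatever the lens; pixels are square), "cx", "cy" (the principal point, pixels), "world_to_cam" (4x4, takes a point from world to camera coordinates). Camera axes: x right, y down, z forward; pixel columns grow to the right and rows downward; lengths in m; the calibration is good to about 2 mm. A picture is of the moment at which its call begins. get_calibration takes no time and is no camera call.
- manip.sign_off(): hands the job in; it is judged then, once.
Trained networks look in the newest picture that a camera, given by its name, has taken for a name from the list of things; names that differ only in an ending like _2 or _b are one class to them, and where a whole thing is asked for, a point or a joint stands for the part that bears it (a point fixed in the world has none). Each returns a list of dicts, best first, with "p" (0 to 1); they miss things now and then, are a little off and sometimes report something else, mostly with a low value. They report only what shows in the picture. A call takes as long as a camera call.
- finder.silhouettes(label, camera): "region" (420x560 bool, what is visible of it) and "box" ([centre column, centre row, width, height] in pixels, round what is visible of it).
- finder.tip_of(label, camera): "at" ([column, row] in pixels: a listed point, or the origin of a listed thing).
The state is a dict: "clock": time; "qpos": joint angles; "qd": joint speeds; "effort": joint torques, N m; "position": TCP position; "ee_rot": TCP orientation; "contact_force": force on the tool from outside, world axes, zero at the start; "moment": the same for the moment, N m; "width": finger opening in m; "gripper_force": force on a finger pad.
Only numpy, scipy, OpenCV 4.12 (cv2) and the standard library are available. Lean on these libraries where they do the work, as an engineer would, in place of code of your own. Each camera call takes 0.05 s, during which the arm holds its last target. There are 200 camera calls.

## Working session

There is one attempt and no reset: what is moved stays moved. The work goes in short steps, Python scripts to look and compute and a tool call to move; the robot and the scene stay as the last step left them, time stands still between calls to the robot, and variables do not carry over. Pictures are saved under pics/ and viewed, at most 10 in all, crops included, and the job is handed in when it is done.

Besides the shell and the picture viewer there is one more tool, called after "Call:" in YAML: its name, and indented under it one key for each argument. servo_tool: Moves the arm, as the interface text tells. Its arguments: {"type":"object","properties":{"increments":{"type":"array","items":{"type":"array","items":{"type":"number"}}},"squeeze":{"type":"number"}},"required":["increments"]}

```bash
mkdir -p pics
cat > h.py <<'E'
import numpy as np, cv2
from scipy.optimize import least_squares
from scipy.spatial.transform import Rotation as R
from rig import manip, optics, finder
def K(n):
    c=optics.get_calibration(n); return 210/np.tan(np.radians(c["fov_y"])/2),c["cx"],c["cy"],np.array(c["world_to_cam"])
def proj(n,P):
    f,cx,cy,T=K(n); p=np.atleast_2d(P)@T[:3,:3].T+T[:3,3]
    return np.c_[f*p[:,0]/p[:,2]+cx, f*p[:,1]/p[:,2]+cy]
def atz(n,uv,z):
    f,cx,cy,T=K(n); d=T[:3,:3].T@np.array([(uv[0]-cx)/f,(uv[1]-cy)/f,1]); o=-T[:3,:3].T@T[:3,3]
    return o+d*(z-o[2])/d[2]
E
python3 - <<'E'
from h import *
for n in("side","top"):
    cv2.imwrite(f"pics/{n}0.png",optics.get_image(n)[:,:,::-1])
    for l in["sorter","tab_left","tab_right","stop_paddle","feed_lip","bin_left_floor","bin_right_floor","ball1_center","ball4_center"]:
        r=finder.tip_of(l,n)
        print(n,l,[(np.round(a["at"],1).tolist(),round(a["p"],2)) for a in r[:2]])
s=manip.get_state();print(s["clock"],s["position"],s["ee_rot"],s["width"])
E
```

```text
side sorter [([286.7, 246.5], 0.71), ([373.7, 201.4], 0.18)]
side tab_left [([291.3, 225.6], 0.98)]
side tab_right [([317.7, 208.6], 0.68), ([294.2, 223.0], 0.59)]
side stop_paddle [([285.3, 176.3], 0.91)]
side feed_lip []
side bin_left_floor [([238.4, 299.1], 0.79), ([275.4, 213.1], 0.59)]
side bin_right_floor [([326.5, 198.1], 0.74), ([206.7, 256.9], 0.63)]
side ball1_center [([282.7, 245.7], 0.66), ([260.9, 200.4], 0.37)]
side ball4_center [([232.4, 189.2], 0.64)]
top sorter [([266.4, 203.8], 0.67)]
top tab_left [([241.7, 222.6], 0.78), ([311.0, 170.6], 0.7)]
top tab_right [([303.0, 224.4], 0.8)]
top stop_paddle [([309.4, 174.3], 0.64)]
top feed_lip [([261.5, 188.7], 0.93)]
top bin_left_floor [([171.3, 208.3], 0.56)]
top bin_right_floor [([356.1, 198.1], 0.66)]
top ball1_center [([262.5, 167.7], 0.52)]
top ball4_center [([263.0, 124.5], 0.56)]
1.0 [ 0.23173192 -0.52628108  0.21363335] [ 4.59607856e-05  9.78571167e-01  2.05908887e-01 -2.01941330e-06] 0.08494744662310892
```

View pics/side0.png

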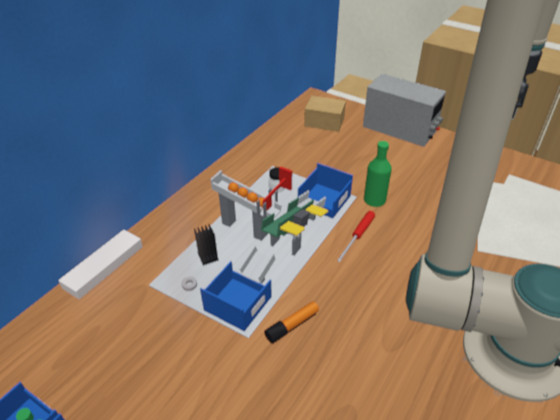

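View pics/top0.png

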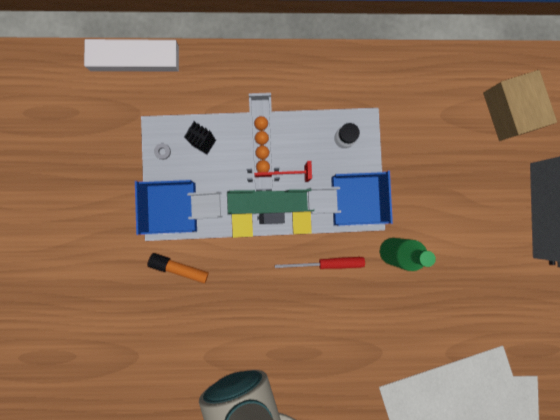

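The side view shows the yellow tabs at (291,228) and (317,210), the red paddle at (285,180) and the balls at (235–262,188–202). The top view shows tabs at (242,225) and (302,223), the paddle at (309,171), and bins at (166,208) and (362,199). Next I'll fit the sorter pose for both gate states.

```bash
cat >> h.py <<'E'
def S(p,q):
    c,s=np.cos(p[2]),np.sin(p[2]); q=np.atleast_2d(q)
    return np.c_[p[0]+c*q[:,0]-s*q[:,1],p[1]+s*q[:,0]+c*q[:,1],q[:,2]]
E
python3 - <<'E'
from h import *
def ctr(n,lo,hi,lim=None):
    hsv=cv2.cvtColor(optics.get_image(n),cv2.COLOR_RGB2HSV); m=cv2.inRange(hsv,lo,hi)
    k,_,st,c=cv2.connectedComponentsWithStats(m); return [(c[i].round(1),st[i,4]) for i in range(1,k) if st[i,4]>40]
tabs={n:ctr(n,(22,140,120),(34,255,255)) for n in("side","top")}
print(tabs)
L={True:{"l":[-.045,.044,.128],"r":[-.045,-.075,.092]},False:{"l":[-.045,.075,.092],"r":[-.045,-.044,.128]}}
fix=[("top",(166,208),[0,.208,.03]),("top",(362,199),[0,-.208,.03]),("top",(261.5,188.7),[.026,0,.1]),("side",(285.3,176.3),[.051,-.089,.143]),("top",(309.4,173),[.051,-.089,.143])]
for lu in(True,False):
    t=[]
    for n in tabs:
        o=sorted(tabs[n],key=lambda a:a[0][0])[:2]
        t+=[(n,o[0][0],L[lu]["l"]),(n,o[1][0],L[lu]["r"])]
    def res(p,w=1): return np.concatenate([(proj(n,S(p,q))[0]-uv)*(1 if i<len(t) else .4) for i,(n,uv,q) in enumerate(t+fix)])
    r=least_squares(res,[.5,0,0],loss="soft_l1"); print("left up" if lu else "right up",r.x.round(4),r.cost); print(res(r.x).reshape(-1,2).round(1).tolist())
E
```

```text
{'side': [(array([315.9, 210. ]), np.int32(139)), (array([291.5, 227.5]), np.int32(203))], 'top': [(array([301.4, 222.5]), np.int32(380)), (array([241.9, 225.1]), np.int32(446))]}
left up [0.5674 0.0055 0.0381] 1.9390770798285228
[[-0.4, 0.2], [-0.4, -0.4], [-0.1, 0.3], [0.3, 0.3], [0.8, -0.1], [-1.4, 0.3], [0.7, 0.1], [-0.1, 0.6], [-0.1, -0.4]]
right up [ 0.5679 -0.02    0.0542] 41.75917101124246
[[-0.9, 13.0], [-0.8, -10.5], [-1.3, 1.2], [-0.4, 0.2], [5.6, 0.4], [3.2, -0.4], [5.7, 0.0], [1.8, -1.5], [5.1, -0.8]]
```

The fit is clear: the left tab is up, and the sorter is at (0.567, 0.0055) with yaw 0.038. First I'll lift, align the tool with the sorter axes and close the fingers.

Call:
servo_tool:
  increments:
    - [0, 0, -2, 0, 0, 7.2, 1]
    - [0, 0, -2, 0, 0, 7.2, 1]
    - [0, 0, -2, 0, 0, 7.2, 1]
    - [0, 0, 0, 0, 0, 0, 1]
    - [0, 0, 0, 0, 0, 0, 1]
  squeeze: 30

```text
clock: 1.6
position: [0.2317, -0.5262, 0.2734]
ee_rot: [0.0, 1.0, 0.02, 0.0]
contact_force: [-0.1, 0.7, -1.1]
width: 0.0126
gripper_force: 0.0
```

```bash
cat >> h.py <<'E'
P=[.5674,.0055,.0381]
def go(q):
    s=manip.get_state(); M=R.from_quat(np.roll(s["ee_rot"],-1)).as_matrix(); t=S(P,q)[0]
    c=np.cos(P[2]);n=np.sin(P[2]); d=s["position"]-S(P,[0,0,0])[0]
    print("t",s["clock"],"sorter",np.round([c*d[0]+n*d[1],-n*d[0]+c*d[1],d[2]],4),"world",s["position"].round(4),"tool cm to",q,(M.T@(t-s["position"])*100).round(2),"yaw",np.degrees(np.arctan2(M[1,0],M[0,0])).round(1),"z",M[:,2].round(3),"F",np.round(s["contact_force"],1),"w",round(s["width"],4))
E
python3 - <<'E'
from h import *
go([-.047,.058,.20])
print("bottle",atz("top",(411,254),.12))
E
```

```text
t 1.6 sorter [-0.3557 -0.5185  0.2734] world [ 0.2317 -0.5262  0.2734] tool cm to [-0.047, 0.058, 0.2] [ 31.   -57.58   7.33] yaw 2.3 z [ 0. -0. -1.] F [-0.1  0.7 -1.1] w 0.0126
bottle [ 0.46291837 -0.28245883  0.12      ]
```

Call:
servo_tool:
  increments:
    - [2, -4, 0, 0, 0, 0, 1]
    - [2, -4, 0, 0, 0, 0, 1]
    - [2, -4, 0, 0, 0, 0, 1]
    - [2, -4, 0, 0, 0, 0, 1]
    - [2, -4, 0, 0, 0, 0, 1]

```text
clock: 2.1
position: [0.324, -0.3203, 0.272]
ee_rot: [-0.001, 1.0, 0.02, -0.001]
contact_force: [0.2, -0.1, 0.0]
width: 0.0001
gripper_force: 0.0
```

Call:
servo_tool:
  increments:
    - [2, -4, 0, 0, 0, 0, 1]
    - [2, -4, 0, 0, 0, 0, 1]
    - [2, -4, 0, 0, 0, 0, 1]
    - [2, -4, 0, 0, 0, 0, 1]
    - [2, -4, 0, 0, 0, 0, 1]

```text
clock: 2.6
position: [0.4161, -0.1169, 0.2722]
ee_rot: [-0.0, 1.0, 0.02, -0.001]
contact_force: [1.3, -0.9, 0.0]
width: 0.0
gripper_force: 0.0
```

Call:
servo_tool:
  increments:
    - [2, -4, 0, 0, 0, 0, 1]
    - [2, -4, 0, 0, 0, 0, 1]
    - [2, -4, 0, 0, 0, 0, 1]
    - [2, -4, 0, 0, 0, 0, 1]
    - [2, -1, 0, 0, 0, 0, 1]

```text
clock: 3.1
position: [0.5091, 0.0588, 0.272]
ee_rot: [-0.001, 1.0, 0.022, -0.001]
contact_force: [-0.1, 0.0, 0.3]
width: 0.0
gripper_force: 0.0
```

Run:
```python
from h import *
go([-.047,.058,.155])
```

```text
t 3.1 sorter [-0.0562  0.0555  0.272 ] world [0.5091 0.0588 0.272 ] tool cm to [-0.047, 0.058, 0.155] [ 0.96 -0.22 11.7 ] yaw 2.5 z [-0.003  0.002 -1.   ] F [-0.1  0.   0.3] w 0.0
```

Call:
servo_tool:
  increments:
    - [0.9, -0.2, 4, 0, 0, 0, 1]
    - [0, 0, 4, 0, 0, 0, 1]
    - [0, 0, 3.5, 0, 0, 0, 1]
    - [0, 0, 0, 0, 0, 0, 1]
    - [0, 0, 0, 0, 0, 0, 1]

```text
clock: 3.6
position: [0.5183, 0.057, 0.158]
ee_rot: [-0.0, 1.0, 0.019, -0.001]
contact_force: [0.3, 0.3, 0.9]
width: -0.0002
gripper_force: 0.0
```

Run:
```python
from h import *
go([-.047,.058,.112])
a=optics.get_image("side");b=optics.get_image("top")
a=cv2.resize(a[150:300,200:360],None,fx=2.5,fy=2.5);b=cv2.resize(b[90:240,190:350],None,fx=2.5,fy=2.5)
cv2.imwrite("pics/c1.png",np.hstack([a,b])[:,:,::-1])
```

```text
t 3.6 sorter [-0.0471  0.0533  0.158 ] world [0.5183 0.057  0.158 ] tool cm to [-0.047, 0.058, 0.112] [ 0.02 -0.47  4.6 ] yaw 2.2 z [-0.002 -0.    -1.   ] F [0.3 0.3 0.9] w -0.0002
```

View pics/c1.png

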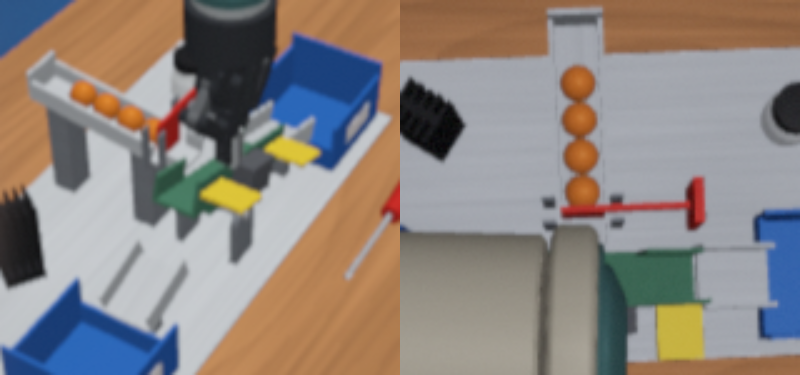

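The side crop shows the fingers around crop (225,140), close above the left tab at (230,195). I'll check that against the projection of the TCP.

Run:
```python
from h import *
s=manip.get_state();p=s["position"]
for d in((0,0,-.008),(0,0,.05),(0,0,.1)): print(((proj("side",p+np.array(d))[0]-[200,150])*2.5).round())
for q in([-.045,.044,.128],[-.045,-.075,.092],[-.045,.075,.092],[-.045,-.044,.128]): print(q,((proj("side",S(P,q))[0]-[200,150])*2.5).round())
```

```text
[223. 181.]
[223. 131.]
[224.  85.]
[-0.045, 0.044, 0.128] [228. 194.]
[-0.045, -0.075, 0.092] [289. 149.]
[-0.045, 0.075, 0.092] [210. 243.]
[-0.045, -0.044, 0.128] [275. 139.]
```

Call:
servo_tool:
  increments:
    - [0, -0.5, 1, 0, 0, 0, 1]
    - [0, 0, 0.8, 0, 0, 0, 1]
    - [0, 0, 0.7, 0, 0, 0, 1]
    - [0, -0.1, 0.7, 0, 0, 0, 1]
    - [0, -0.1, 0.6, 0, 0, 0, 1]

```text
clock: 4.2
position: [0.5184, 0.064, 0.1199]
ee_rot: [0.0, 1.0, 0.019, -0.0]
contact_force: [0.9, 0.0, 0.8]
width: 0.0002
gripper_force: 0.0
```

Call:
servo_tool:
  increments:
    - [0, -0.1, 0.5, 0, 0, 0, 1]
    - [0, -0.1, 0.5, 0, 0, 0, 1]
    - [0, 0, 0.3, 0, 0, 0, 1]
    - [0, 0, 0, 0, 0, 0, 1]
    - [0, 0, 0, 0, 0, 0, 1]

```text
clock: 4.7
position: [0.5185, 0.0656, 0.1074]
ee_rot: [0.0, 1.0, 0.019, -0.0]
contact_force: [-0.3, -0.6, 0.3]
width: 0.0
gripper_force: 0.2
```

Run:
```python
from h import *
go([.051,-.14,.26])
a=optics.get_image("side");b=optics.get_image("top")
a=cv2.resize(a[150:300,200:360],None,fx=2.5,fy=2.5);b=cv2.resize(b[90:240,190:350],None,fx=2.5,fy=2.5)
cv2.imwrite("pics/c2.png",np.hstack([a,b])[:,:,::-1])
```

```text
t 4.7 sorter [-0.0466  0.0619  0.1074] world [0.5185 0.0656 0.1074] tool cm to [0.051, -0.14, 0.26] [  9.76  20.2  -15.24] yaw 2.2 z [-0.    -0.001 -1.   ] F [-0.3 -0.6  0.3] w 0.0
```

View pics/c2.png

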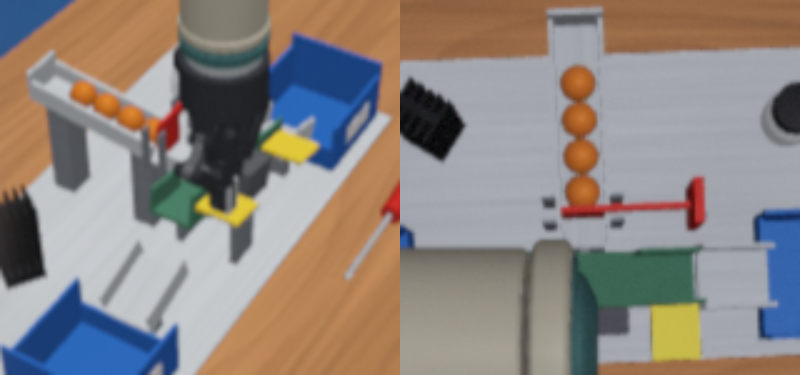

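Run:
```python
from h import *
a=optics.get_image("side")
k=8;o=np.array([250,190]);c=cv2.resize(a[190:260,250:345],None,fx=k,fy=k,interpolation=cv2.INTER_CUBIC)[:,:,::-1].copy()
s=manip.get_state();p=s["position"]
def dot(w,col):
    q=((proj("side",w)[0]-o+.5)*k).astype(int); cv2.circle(c,tuple(int(v) for v in q),4,col,-1)
for d in((0,0,-.008),(0,0,0),(0,0,.011),(0,0,.03)): dot(p+np.array(d),(255,0,255))
for g in(.3,0,-.3):
  for dx in(-.067,-.023):
    for y in(42.3,82.3):
      yy=(y*np.cos(g)-52*np.sin(g))/1000; zz=.06+(y*np.sin(g)+52*np.cos(g))/1000
      dot(S(P,[dx,yy,zz]),{.3:(0,0,255),0:(255,255,0),-.3:(255,255,255)}[g])
cv2.imwrite("pics/c3.png",c)
```

```text
(no output)
```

View pics/c3.png

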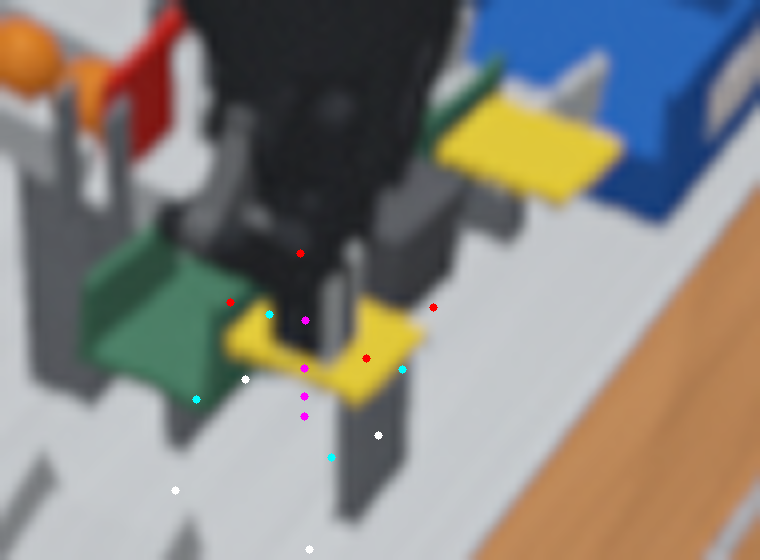

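The picture shows the tip resting on the left tab, which is only about half way to level. The tip is about 2 cm higher than the model says, so I'll keep pressing in small steps, judged by the picture.

Call:
servo_tool:
  increments:
    - [0, -0.1, 0.5, 0, 0, 0, 1]
    - [0, -0.1, 0.5, 0, 0, 0, 1]
    - [0, -0.1, 0.4, 0, 0, 0, 1]
    - [0, 0, 0.3, 0, 0, 0, 1]
    - [0, 0, 0, 0, 0, 0, 1]

```text
clock: 5.35
position: [0.5179, 0.069, 0.0898]
ee_rot: [0.0, 1.0, 0.019, -0.001]
contact_force: [0.8, 0.5, 1.4]
width: -0.0001
gripper_force: 0.0
```

Run:
```python
from h import *
go([.051,-.14,.26])
for n in("side","top"):
    hsv=cv2.cvtColor(optics.get_image(n),cv2.COLOR_RGB2HSV); m=cv2.inRange(hsv,(22,140,120),(34,255,255))
    k,_,st,c=cv2.connectedComponentsWithStats(m); print(n,[(c[i].round(1).tolist(),st[i,4]) for i in range(1,k) if st[i,4]>20])
for g in(.3,.15,0,-.15,-.3):
  for y in(62.3,-62.3):
      yy=(y*np.cos(g)-52*np.sin(g))/1000; zz=.06+(y*np.sin(g)+52*np.cos(g))/1000
      print(g,y,proj("side",S(P,[-.045,yy,zz]))[0].round(1),proj("top",S(P,[-.045,yy,zz]))[0].round(1))
```

```text
t 5.35 sorter [-0.047   0.0653  0.0898] world [0.5179 0.069  0.0898] tool cm to [0.051, -0.14, 0.26] [  9.78  20.53 -17.03] yaw 2.2 z [-0.001 -0.    -1.   ] F [0.8 0.5 1.4] w -0.0001
side [([311.7, 206.1], np.int32(227)), ([285.2, 247.1], np.int32(291))]
top [([288.0, 223.0], np.int32(440))]
0.3 62.3 [291.1 227.7] [241.7 225.4]
0.3 -62.3 [315.5 209.8] [301.7 222.8]
0.15 62.3 [288.9 232.6] [236.9 225.6]
0.15 -62.3 [314.6 207.8] [299.4 222.9]
0 62.3 [287.  237.6] [232.9 225.8]
0 -62.3 [313.4 206.4] [296.3 223. ]
-0.15 62.3 [285.4 242.6] [229.8 225.9]
-0.15 -62.3 [311.8 205.6] [292.3 223.2]
-0.3 62.3 [284.1 247.4] [227.6 226. ]
-0.3 -62.3 [310.  205.6] [287.5 223.4]
```

The gate is fully over: the tabs match the -0.3 rad prediction in both views. Now I'll lift and move to the outer side of the paddle.

Call:
servo_tool:
  increments:
    - [0, 0, -3, 0, 0, 0, 1]
    - [0, 0, -4, 0, 0, 0, 1]
    - [0, 0, -5, 0, 0, 0, 1]
    - [0, 2, -5, 0, 0, 0, 1]
    - [0, 4, 0, 0, 0, 0, 1]

```text
clock: 5.95
position: [0.5248, 0.0115, 0.2646]
ee_rot: [0.0, 1.0, 0.021, 0.008]
contact_force: [0.5, -1.3, 0.2]
width: -0.0003
gripper_force: 0.0
```

Call:
servo_tool:
  increments:
    - [2, 3.5, 0, 0, 0, 0, 1]
    - [2, 3.5, 0, 0, 0, 0, 1]
    - [2, 3.5, 0, 0, 0, 0, 1]
    - [2, 3, 0, 0, 0, 0, 1]
    - [1.8, 1, 0, 0, 0, 0, 1]

```text
clock: 6.45
position: [0.625, -0.1343, 0.2568]
ee_rot: [0.001, 1.0, 0.017, 0.0]
contact_force: [0.1, 0.5, 0.1]
width: 0.0002
gripper_force: 0.0
```

Run:
```python
from h import *
go([.051,-.13,.125])
a=optics.get_image("side")
k=6;o=np.array([240,130]);c=cv2.resize(a[130:230,240:370],None,fx=k,fy=k,interpolation=cv2.INTER_CUBIC)[:,:,::-1].copy()
p=manip.get_state()["position"]
def dot(w,col):
    q=((proj("side",w)[0]-o+.5)*k).astype(int); cv2.circle(c,tuple(int(v) for v in q),4,col,-1)
dot(p-[0,0,.008],(255,0,255)); dot(p,(255,0,255))
for q in([.034,-.089,.173],[.068,-.089,.173],[.051,-.089,.143],[.051,-.13,.117]): dot(S(P,q),(255,255,0))
cv2.imwrite("pics/c4.png",c)
```

```text
t 6.45 sorter [ 0.0522 -0.1419  0.2568] world [ 0.625  -0.1343  0.2568] tool cm to [0.051, -0.13, 0.125] [-0.13 -1.21 13.18] yaw 2.0 z [ 0.    -0.002 -1.   ] F [0.1 0.5 0.1] w 0.0002
```

View pics/c4.png

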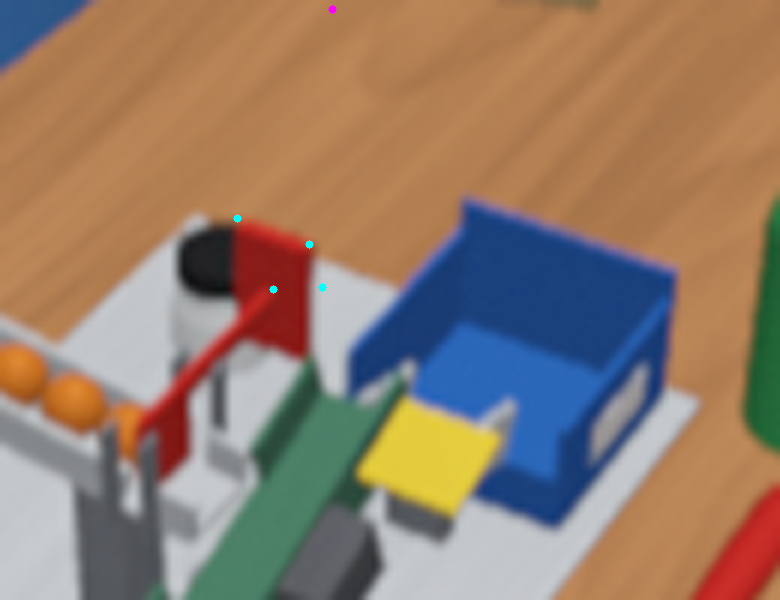

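The gate is over, and the paddle matches the model within about 1 cm. The fingertip is above this crop, again higher than modelled. I'll descend part way beside the paddle and look.

Call:
servo_tool:
  increments:
    - [0, 0, 4, 0, 0, 0, 1]
    - [0, 0, 4, 0, 0, 0, 1]
    - [0, 0, 4, 0, 0, 0, 1]
    - [0, 0, 1, 0, 0, 0, 1]
    - [0, 0, 0, 0, 0, 0, 1]

```text
clock: 7.0
position: [0.6229, -0.1302, 0.1257]
ee_rot: [-0.001, 1.0, 0.019, -0.002]
contact_force: [0.1, 0.5, 0.6]
width: -0.0001
gripper_force: 0.0
```

Run:
```python
from h import *
go([.051,-.105,.12])
a=optics.get_image("side")
k=6;o=np.array([240,130]);c=cv2.resize(a[130:230,240:370],None,fx=k,fy=k,interpolation=cv2.INTER_CUBIC)[:,:,::-1].copy()
p=manip.get_state()["position"]
def dot(w,col):
    q=((proj("side",w)[0]-o+.5)*k).astype(int); cv2.circle(c,tuple(int(v) for v in q),4,col,-1)
dot(p-[0,0,.008],(255,0,255)); dot(p+[0,0,.011],(255,0,255))
for q in([.034,-.089,.173],[.068,-.089,.173],[.051,-.089,.143]): dot(S(P,q),(255,255,0))
cv2.imwrite("pics/c5.png",c)
```

```text
t 7.0 sorter [ 0.0503 -0.1377  0.1257] world [ 0.6229 -0.1302  0.1257] tool cm to [0.051, -0.105, 0.12] [ 0.07 -3.27  0.58] yaw 2.2 z [-0.003  0.001 -1.   ] F [0.1 0.5 0.6] w -0.0001
```

View pics/c5.png

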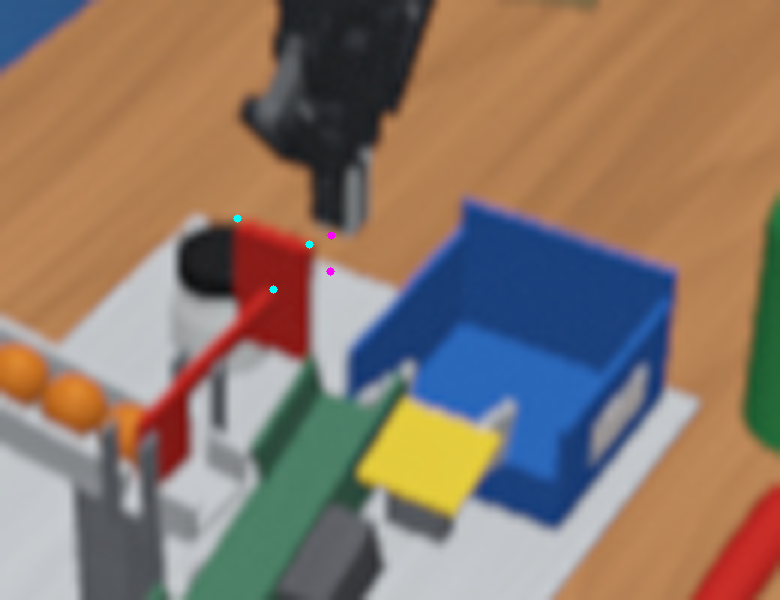

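The tip is at (335,228), about 23 mm above where the model puts it, so its true height is about 0.14 m, and it sits outside the paddle. I'll go slightly lower, then push +y in steps.

Call:
servo_tool:
  increments:
    - [0, 0, 0.6, 0, 0, 0, 1]
    - [0, -1, 0, 0, 0, 0, 1]
    - [0, -1, 0, 0, 0, 0, 1]
    - [0, -1, 0, 0, 0, 0, 1]
    - [0, -0.8, 0, 0, 0, 0, 1]

```text
clock: 7.55
position: [0.6228, -0.0917, 0.1217]
ee_rot: [0.0, 1.0, 0.019, 0.001]
contact_force: [-0.5, -1.2, 0.9]
width: 0.0002
gripper_force: 0.9
```

Call:
servo_tool:
  increments:
    - [0, -0.7, 0, 0, 0, 0, 1]
    - [0, -0.7, 0, 0, 0, 0, 1]
    - [0, -0.7, 0, 0, 0, 0, 1]
    - [0, -0.7, 0, 0, 0, 0, 1]
    - [0, -0.5, 0, 0, 0, 0, 1]

```text
clock: 8.05
position: [0.6216, -0.0592, 0.1211]
ee_rot: [0.0, 1.0, 0.019, 0.0]
contact_force: [0.7, -1.9, 0.6]
width: 0.0002
gripper_force: 0.8
```

Run:
```python
from h import *
go([.051,-.0585,.12])
a=optics.get_image("side"); r=finder.tip_of("stop_paddle","side"); print([(x["at"],x["p"]) for x in r[:2]])
for d in(0,.035,.039,.045): print(d,proj("side",S(P,[.051,-.089+d,.143]))[0].round(1),"topcorner",proj("side",S(P,[.034,-.089+d,.173]))[0].round(1))
cv2.imwrite("pics/c6.png",cv2.resize(a[130:260,220:370],None,fx=5,fy=4.6)[:,:,::-1])
```

```text
t 8.05 sorter [ 0.0517 -0.0667  0.1211] world [ 0.6216 -0.0592  0.1211] tool cm to [0.051, -0.0585, 0.12] [-0.07 -0.82  0.11] yaw 2.2 z [ 0. -0. -1.] F [ 0.7 -1.9  0.6] w 0.0002
[([276.9, 186.2], 0.59), ([285.4, 245.6], 0.56)]
0 [285.  177.8] topcorner [291.  170.3]
0.035 [277.6 185.4] topcorner [283.6 177.9]
0.039 [276.8 186.3] topcorner [282.7 178.8]
0.045 [275.5 187.6] topcorner [281.4 180.1]
```

View pics/c6.png

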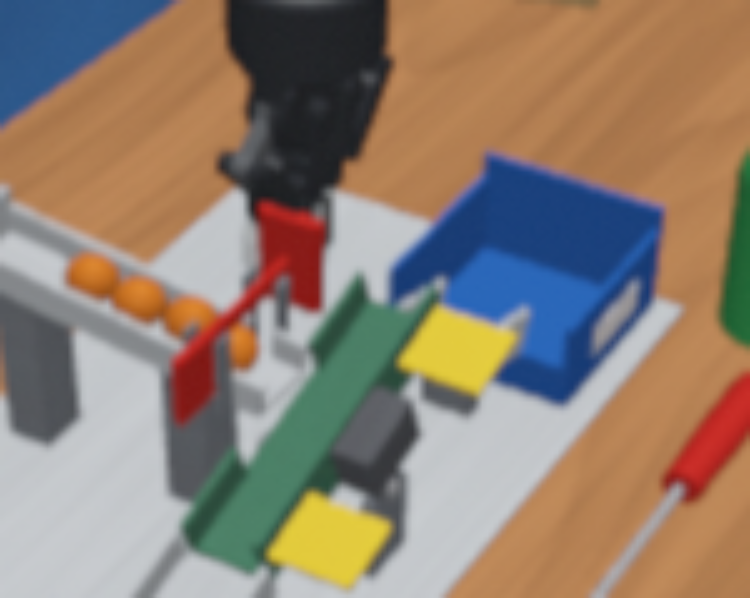

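The paddle is most of the way over and the balls are starting to move. I'll push the last centimetre against the end stop.

Call:
servo_tool:
  increments:
    - [0, -0.4, 0, 0, 0, 0, 1]
    - [0, -0.3, 0, 0, 0, 0, 1]
    - [0, -0.3, 0, 0, 0, 0, 1]
    - [0, 0, 0, 0, 0, 0, 1]
    - [0, 0, 0, 0, 0, 0, 1]

```text
clock: 8.65
position: [0.6208, -0.0496, 0.1208]
ee_rot: [-0.0, 1.0, 0.019, -0.0]
contact_force: [0.5, -0.9, -0.6]
width: -0.0
gripper_force: 0.5
```

Run:
```python
from h import *
go([.051,-.0585,.12])
hsv=cv2.cvtColor(optics.get_image("side"),cv2.COLOR_RGB2HSV)
optics.get_image("top")
for n in("side","top"): print(n,[(np.round(x["at"],1).tolist(),round(x["p"],2)) for x in finder.tip_of("stop_paddle",n)[:2]])
print(proj("top",S(P,[[.051,-.089+d,.143] for d in(.035,.039,.045)])).round(1).tolist())
```

```text
t 8.65 sorter [ 0.0512 -0.0571  0.1208] world [ 0.6208 -0.0496  0.1208] tool cm to [0.051, -0.0585, 0.12] [-0.02  0.14  0.08] yaw 2.2 z [-0.001  0.    -1.   ] F [ 0.5 -0.9 -0.6] w -0.0
side [([276.7, 185.7], 0.96), ([190.3, 286.3], 0.67)]
top [([268.0, 186.6], 0.15)]
[[290.9, 172.6], [288.8, 172.7], [285.6, 172.9]]
```

Call:
servo_tool:
  increments:
    - [0, -0.2, 0, 0, 0, 0, 1]
    - [0, -0.2, 0, 0, 0, 0, 1]
    - [0, -0.1, 0, 0, 0, 0, 1]
    - [0, 0, 0, 0, 0, 0, 1]
    - [0, 0, 0, 0, 0, 0, 1]

```text
clock: 9.35
position: [0.6209, -0.0498, 0.1211]
ee_rot: [0.004, 1.0, 0.019, -0.0]
contact_force: [-0.7, -12.0, -0.4]
width: -0.0002
gripper_force: 6.1
```

The end stop is reached: 12 N and no further motion. Backing off and lifting clear.

Call:
servo_tool:
  increments:
    - [0, 1, 0, 0, 0, 0, 1]
    - [0, 2, 0, 0, 0, 0, 1]
    - [0, 2, 0, 0, 0, 0, 1]
    - [0, 2, -1, 0, 0, 0, 1]
    - [0, 2, -4, 0, 0, 0, 1]

```text
clock: 9.85
position: [0.6213, -0.1338, 0.167]
ee_rot: [-0.002, 1.0, 0.019, -0.005]
contact_force: [1.2, 1.0, -0.8]
width: 0.0001
gripper_force: 0.0
```

Call:
servo_tool:
  increments:
    - [0, 2, -4, 0, 0, 0, 1]
    - [0, 4, -4, 0, 0, 0, 1]
    - [0, 4, -2, 0, 0, 0, 1]
    - [0, 4, 0, 0, 0, 0, 1]
    - [0, 0, 0, 0, 0, 0, 1]

```text
clock: 10.35
position: [0.6296, -0.2752, 0.2667]
ee_rot: [0.001, 1.0, 0.016, 0.001]
contact_force: [0.3, 0.7, -0.2]
width: -0.0002
gripper_force: 0.0
```

Call:
servo_tool:
  increments:
    - [0, 0, 0, 0, 0, 0, 1]
    - [0, 0, 0, 0, 0, 0, 1]
    - [0, 0, 0, 0, 0, 0, 1]
    - [0, 0, 0, 0, 0, 0, 1]
    - [0, 0, 0, 0, 0, 0, 1]

```text
clock: 10.85
position: [0.6295, -0.269, 0.2665]
ee_rot: [-0.0, 1.0, 0.02, 0.0]
contact_force: [-0.7, -0.1, -0.5]
width: -0.0004
gripper_force: 0.0
```

Run:
```python
from h import *
go([0,0,.12])
a=optics.get_image("side");b=optics.get_image("top")
cv2.imwrite("pics/c7.png",np.hstack([cv2.resize(a[150:340,180:370],(400,400)),cv2.resize(b[90:290,125:325],(400,400))])[:,:,::-1])
print([(np.round(x["at"],1).tolist(),round(x["p"],2)) for x in finder.tip_of("stop_paddle","top")[:2]])
```

```text
t 10.85 sorter [ 0.0516 -0.2766  0.2665] world [ 0.6295 -0.269   0.2665] tool cm to [0, 0, 0.12] [ -5.13 -27.67  14.65] yaw 2.2 z [ 0.  0. -1.] F [-0.7 -0.1 -0.5] w -0.0004
[([262.0, 185.9], 0.75), ([284.1, 170.7], 0.72)]
```

View pics/c7.png

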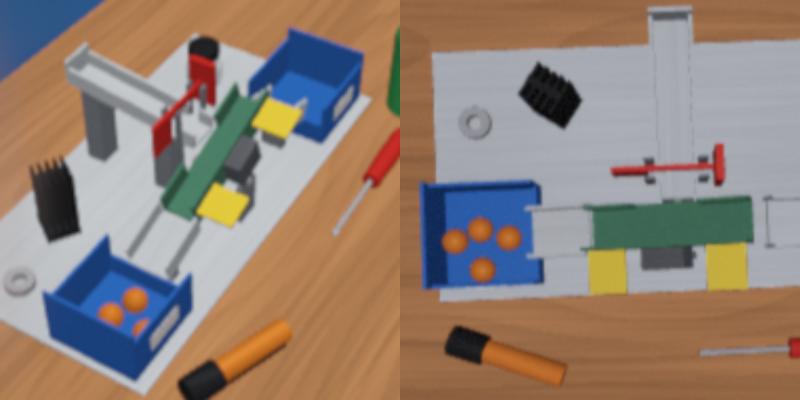

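The top view shows all four balls in the left bin (crop 455–508, 230–270). The gate is over, the paddle at full-frame pixel (284,171) is fully open, and the bystanders are where they were. Handing in.

```bash
python3 -c "
from rig import manip
print(manip.sign_off())"
```

```text
the job is handed in; nothing more can be done
None
```

I rocked the gate over to feed the left chute and pushed the feed stop to its end stop. All four balls are in the left bin, the bystanders in the last picture look unmoved, and the job is handed in; no verdict came back.

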